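# Put the spare-part cartons back on the tilted parts stand

### The arm

A 7-joint arm with a two-finger parallel gripper is mounted at the origin on the work surface. World frame = base frame: x ahead of the robot, y to its left, z up, the work surface at z = 0. Lengths are in m, angles in rad, forces in N, time in s.
With the tool pointing down it reaches from about 0.425 to 0.825 m from the base axis. Payload 3.6 kg.
Tool frame: the origin (TCP) lies where the fingers leave the gripper's body, on its centre line; the fingertips stand 73 mm ahead of it and the grasp point (between the pads) lies 54 mm ahead of it; x points along the fingers, y is the direction in which the jaws open and shut, and the axes are right-handed (so a half turn about x gives the same grasp; the last joint's range is limited). The gripper opens to 85 mm and grips with 20 to 120 N. Pads are 22 mm wide; open, the fingers measure 114 mm over their backs; the gripper's body (76 mm by 85 mm) begins 54 mm behind the grasp point. The pads swing forward as they close: fully open they stand 13 mm farther back than shut.
Start: joints at [1.242, 0.615, -0.013, 1.423, 0.008, 1.103, -0.04], TCP at [0.193, -0.621, 0.304] pointing down, gripper open.
Joint ranges: [-3.12, 3.12], [-0.3, 2.06], [-1.34, 1.32], [0.26, 2.42], [-1.36, 4.5], [0.01, 1.98], [-2.84, 2.84]. Speed limits (rad/s): [2.79, 2.79, 3.14, 3.14, 3.14, 3.14, 3.14].

### API

Orientations are given as a unit quaternion [x, y, z, w].
In Python, from station import arm, snapshot, camera_info, ticket gives the robot as it stands. Calls block until the motion is done:
- arm.movep(position, orientation): joint-space move of the TCP to a pose.
- arm.line_to(position, velocity=0.15, ori=None): straight line of the TCP; ori=None keeps the orientation; velocity is the mean speed in m/s.
- arm.move_j(angles): joint-space move.
- arm.move_gripper(opening, effort=None): opening from 0.0 (shut) to 1.0 (fully open); effort is the grip in N (None keeps the last); returns when the fingers have stopped.
- arm.pause(seconds).
- arm.ik(position, orientation): joint angles nearest the present ones, or None.
- snapshot(name): name is "scene" or "top" or "wrist"; returns the picture (420x560x3 uint8, blue, green, red); there is no depth.
- camera_info(name): a dict with "fx", "fy", "cx", "cy" (pixels), "R" (3x3) and "t" (3): a world point X has camera coordinates R X + t; the wrist camera has in their place "T_tool_cam" (4x4, takes a point from camera to tool coordinates, whose origin is the TCP and whose axes are the tool frame's). Camera axes: x right, y down, z forward; pixel columns grow to the right and rows downward; lengths in m; the calibration is good to about 2 mm. A picture is of the moment at which its call begins: read the wrist's pose just before it. camera_info takes no time and is no camera call.
A pose or a line that the arm cannot do raises arm.MotionError and nothing moves.
- ticket.finish_job(): hands the job in, once; it reports no verdict.
Readings, each from a call of its own:
- arm.read_time(): time.
- arm.read_joint_positions(): joint angles.
- arm.read_dq(): joint speeds.
- arm.read_effort(): joint torques, N m.
- arm.read_tool_pos(): TCP position.
- arm.read_eef_rot(): TCP orientation.
- arm.read_ft_force(): force on the tool from outside, world axes, zero at the start.
- arm.read_wrist_torque(): the same for the moment, N m.
- arm.read_opening(): opening from 0.0 (shut) to 1.0 (fully open).
Only numpy, scipy, OpenCV 4.12 (cv2) and the standard library are available. Lean on these libraries where they do the work, as an engineer would, in place of code of your own. Each camera call takes 0.05 s, during which the arm holds its last target.

### The job

Put the two spare-part cartons lying on the bench back in the empty, yellow-taped bay of the blue tilted stand: the brown carton flat on the sloping floor, lengthways up the slope, and the white bulb carton flat on top of it the same way, each with its end right back against the backrest and the pair in line with each other. There is glass in the boxes, so lower each one flat onto its support, tilted to the slope, and only then let go; do not drop it in. Leave the cartons already on the stand and the other things on the bench where they are.

Things in the scene. Friction and masses are not known exactly. Their poses are not given: they have to be found in the camera images.
- tray: Tray of the blue sheet-steel parts stand, fixed. Floor slopes 30 degrees down, away from the worker, to a backrest square to it. Origin: inner corner where floor and backrest surfaces meet, mid-width of the empty bay. x: down the slope into the backrest; y: level, across; z: square off the floor. Floor z = 0, from x = -125 mm to 0. Backrest surface x = 0, up to z = 92 mm.
- bay (a point): Middle of the empty bay's floor: on the floor's surface, 60 mm up the slope from the backrest; axes as the tray's. The yellow tape outlines the bay from y = -53 to +53 mm. Beside it: side flanges 18 mm high at y = +86 and -166 mm; stock cartons at y = -145 to -85 mm, 44 mm high in all. The floor here is about 60 mm above the bench, the inner corner about 30 mm.
- brown_carton_mid (a point): Brown kraft carton, 110 x 58 x 50 mm (its x, y, z), about 0.3 kg, lying loose on the bench, z up. The point is its centre, 25 mm above its underside. It goes below. Its two ends are alike for this job, so either end may face the backrest.
- white_carton_mid (a point): White bulb carton with a blue band and a yellow line, 95 x 52 x 40 mm (its x, y, z), about 0.14 kg, lying loose on the bench, z up. The point is its centre, 20 mm above its underside. It goes on top of the brown one; either end may face the backrest.
- stock_low_mid (a point): Kraft stock carton already on the stand beside the empty bay, 100 x 60 x 26 mm, flat on the sloping floor; the point is its centre. To be left alone.
- stock_top_mid (a point): Thin grey and red stock carton, 90 x 56 x 18 mm, lying on the kraft stock carton; the point is its centre. To be left alone.
- rubber_block: Black rubber block 90 x 55 x 35 mm loose on the bench; origin in the centre of its underside. To be left alone.
- screwdriver: Red and black screwdriver lying on the bench, 195 mm long, 28 mm thick handle; origin on the bench below the end of its handle nearest the blade, x towards its tip. To be left alone.
- tape_roll: Roll of masking tape lying flat, 88 mm across, 24 mm high; origin in the centre of its underside. To be left alone.
- cleaner: White bottle with red cap, 64 mm across, 165 mm tall, standing to the right of the stand; origin in the centre of its underside. To be left alone.
- headlamp_front (a point): Middle of the front rim (nearest the robot) of the black twin headlamp unit fixed to the bench mat at the back left, 105 mm above the bench. From this point the unit reaches 195 mm to either side (y) and about 200 mm back (x), and is 120 mm high at most. It does not move.

How it is judged:
By the outcome, as a careful person would: the job done as asked, in the order asked, and still so for the second after the job is handed in, with the robot touching nothing.
It also fails if it takes over 61 s, if anything falls off the work surface, if the arm or the gripper's body presses on something with over 40 N, if the wrist force passes 120 N, or if a joint passes its speed limit or range.

## Working session

There is one attempt and no reset: what is moved stays moved. The work goes in short steps, each a Python script; the robot and the scene stay as the last script left them, time stands still between calls to the robot, and variables do not carry over. Pictures are saved under pics/ and viewed, and the job is handed in when it is done.

```bash
mkdir -p pics; ls; python3 - <<'E'
from station import arm, snapshot, camera_info
import cv2, numpy as np
np.set_printoptions(precision=4,suppress=True)
for n in ("scene","top","wrist"):
    cv2.imwrite(f"pics/{n}0.png",snapshot(n)); print(n,camera_info(n))
print(arm.read_time(),arm.read_tool_pos(),arm.read_eef_rot(),arm.read_opening())
E
```

```text
pics
scene {'fx': 395.15346468215495, 'fy': 395.15346468215495, 'cx': 272.8748237739156, 'cy': 207.39891284795863, 'R': array([[-0.4801,  0.8772, -0.0047],
       [ 0.5609,  0.3028, -0.7705],
       [-0.6745, -0.3725, -0.6374]]), 't': array([ 0.3122, -0.2373,  1.4588])}
top {'fx': 440.592338292752, 'fy': 440.592338292752, 'cx': 278.5190213002884, 'cy': 211.69212087096983, 'R': array([[-0.0245, -0.9996, -0.0134],
       [-0.9941,  0.0257, -0.1054],
       [ 0.1057,  0.0107, -0.9943]]), 't': array([-0.0383,  0.568 ,  1.1591])}
wrist {'fx': 334.3022497526619, 'fy': 334.3022497526619, 'cx': 283.81918891590857, 'cy': 208.93862405210942, 'T_tool_cam': array([[ 0.0011, -0.3185,  0.9479, -0.0697],
       [ 1.    ,  0.0001, -0.0011,  0.0006],
       [ 0.0003,  0.9479,  0.3185, -0.0826],
       [ 0.    ,  0.    ,  0.    ,  1.    ]])}
0.15 [ 0.1931 -0.6202  0.303 ] [-0.699  -0.107   0.6992 -0.1056] 0.9984263326346942
```

View pics/scene0.png

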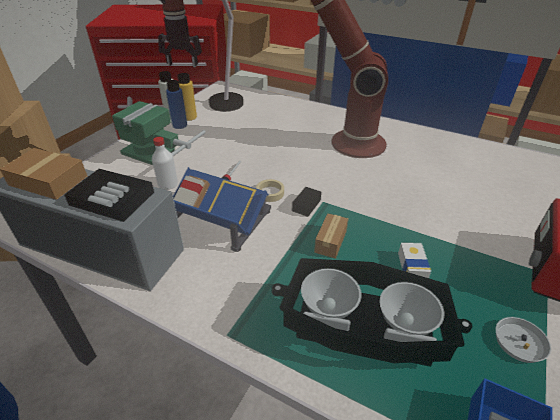

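View pics/top0.png

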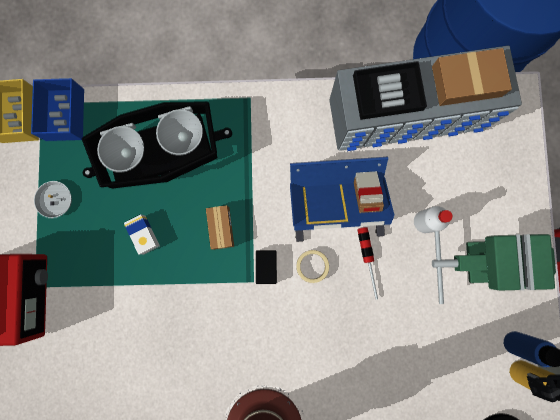

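View pics/wrist0.png

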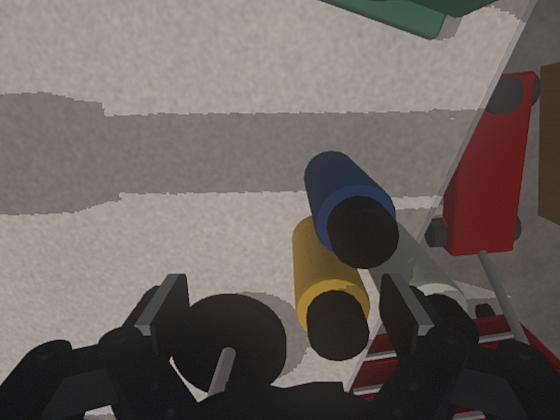

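The top view shows the robot at the bottom, the stand at about (340,195), the brown carton at (219,227), the white one at (142,234) and the headlamp at upper left. I'll enlarge it to pick corners.

```bash
python3 - <<'E'
import cv2
a=cv2.imread("pics/top0.png")
cv2.imwrite("pics/t_b.png",cv2.resize(a[190:270,110:250],None,fx=5.6,fy=5.6,interpolation=cv2.INTER_CUBIC))
cv2.imwrite("pics/t_s.png",cv2.resize(a[145:250,280:420],None,fx=5.6,fy=5.6,interpolation=cv2.INTER_CUBIC))
a=cv2.imread("pics/scene0.png")
cv2.imwrite("pics/s_s.png",cv2.resize(a[150:250,165:295],None,fx=6,fy=6,interpolation=cv2.INTER_CUBIC))
E
```

```text
(no output)
```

View pics/t_b.png

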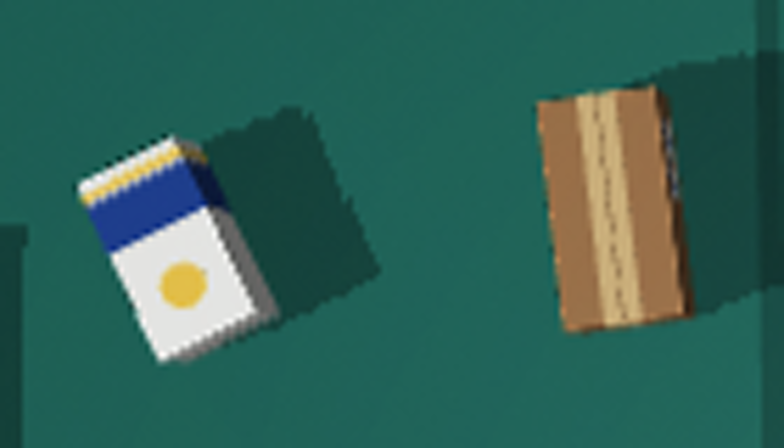

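View pics/t_s.png

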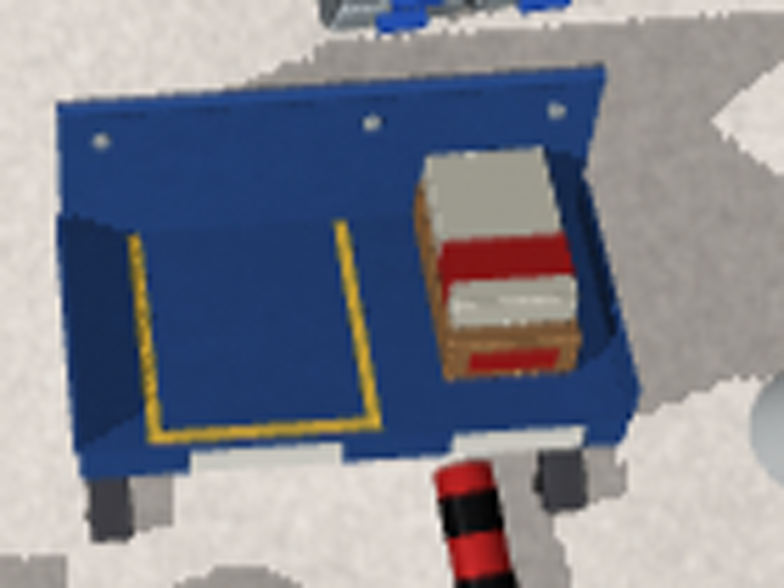

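View pics/s_s.png

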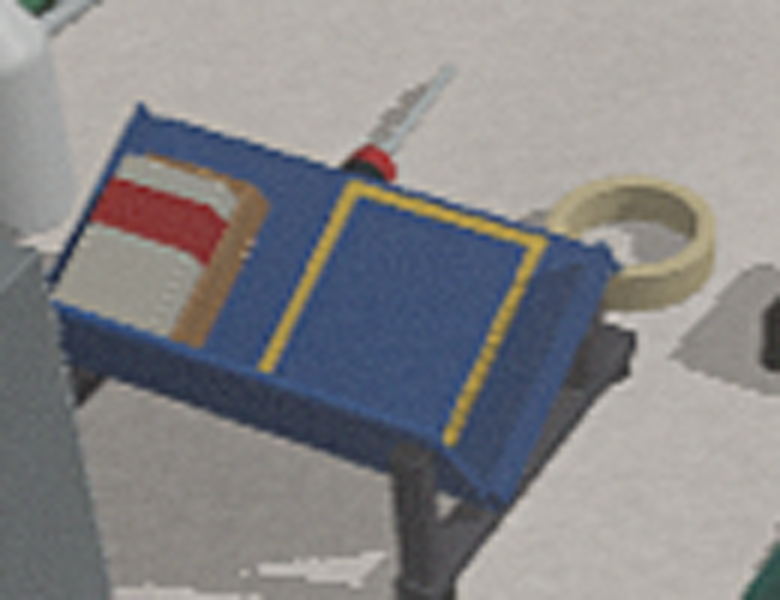

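```bash
cat > h.py <<'E'
import numpy as np, cv2
from scipy.optimize import least_squares
from scipy.spatial.transform import Rotation as Rn
from station import arm, snapshot, camera_info, ticket
np.set_printoptions(precision=4,suppress=True)
def cam(n): 
    c=camera_info(n); return c,np.array(c["R"]),np.array(c["t"])
def wristcam(pos,q):
    c=camera_info("wrist"); T=np.eye(4); T[:3,:3]=Rn.from_quat(q).as_matrix(); T[:3,3]=pos
    W=np.linalg.inv(T@np.array(c["T_tool_cam"])); return c,W[:3,:3],W[:3,3]
def proj(C,X):
    c,R,t=C; p=np.atleast_2d(X)@R.T+t
    return np.c_[c["fx"]*p[:,0]/p[:,2]+c["cx"],c["fy"]*p[:,1]/p[:,2]+c["cy"]]
def back(C,uv,z):
    c,R,t=C; uv=np.atleast_2d(np.asarray(uv,float))
    d=np.c_[(uv[:,0]-c["cx"])/c["fx"],(uv[:,1]-c["cy"])/c["fy"],np.ones(len(uv))]@R
    o=-R.T@t; return o+d*((z-o[2])/d[:,2])[:,None]
def trayR(psi):
    a=np.radians(30); x=np.array([np.cos(a),0,-np.sin(a)]); z=np.array([np.sin(a),0,np.cos(a)])
    return Rn.from_euler('z',psi).as_matrix()@np.c_[x,[0,1,0],z]
def fittray(obs,x0):
    # obs: list of (cam, pts_tray Nx3, uv Nx2, weight)
    f=lambda v: np.concatenate([ (w*(proj(C,np.array(P)@trayR(v[3]).T+v[:3])-np.array(uv))).ravel() for C,P,uv,w in obs])
    r=least_squares(f,x0,loss='soft_l1'); return r.x,f(r.x).reshape(-1,2)
E
python3 - <<'E'
from h import *
T=cam("top");S=cam("scene")
o=np.array([110,190]);k=5.6
br=(np.array([(538,101),(655,87),(690,316),(566,331)])+.5)/k-.5+o
wh=(np.array([(78,184),(172,137),(255,312),(160,362)])+.5)/k-.5+o
for n,p,z in (("brown",br,.05),("white",wh,.04)):
    X=back(T,p,z); print(n,X,X.mean(0),[np.linalg.norm(X[i]-X[i-1]) for i in range(4)])
    d=(X[0]+X[1]-X[2]-X[3]); print("yaw",np.degrees(np.arctan2(d[1],d[0])))
o2=np.array([280,145]);o3=np.array([165,150])
tp=(np.array([(58,103),(605,66),(152,437),(378,424),(135,235),(341,221)])+.5)/k-.5+o2
# tape centre-ish
P=np.array([(0,.086,.092),(0,-.166,.092),(-.118,.051,0),(-.118,-.051,0),(0,.051,0),(0,-.051,0)])
sp=(np.array([(60,305),(497,505),(612,250),(140,105),(545,240),(352,188)])+.5)/6-.5+o3
Ps=np.array([(0,-.166,.092),(0,.086,.092),(-.125,.086,.018),(-.125,-.166,.018),(-.118,.051,0),(-.118,-.051,0)])
for obs in ([(T,P,tp,1)],[(T,P,tp,1),(S,Ps,sp,1)]):
    v,r=fittray(obs,[.65,-.15,.03,0]); print(v,np.degrees(v[3])); print(r)
E
```

```text
brown [[0.5806 0.1407 0.05  ]
 [0.5859 0.085  0.05  ]
 [0.477  0.0698 0.05  ]
 [0.4714 0.1283 0.05  ]] [0.5287 0.1059 0.05  ] [np.float64(0.10996609285697824), np.float64(0.05599018489335595), np.float64(0.10997486606495659), np.float64(0.058756781904396115)]
yaw 7.2133969727889555
white [[0.5476 0.3634 0.04  ]
 [0.569  0.3184 0.04  ]
 [0.4843 0.2781 0.04  ]
 [0.4617 0.3232 0.04  ]] [0.5157 0.3208 0.04  ] [np.float64(0.09477780687355337), np.float64(0.04983595003824392), np.float64(0.09384557605985516), np.float64(0.0504740208020683)]
yaw 25.2832583537696
[ 0.6357 -0.1715  0.0341  0.0452] 2.5892035276333347
[[-0.7466  1.3984]
 [ 0.8965  0.9113]
 [ 0.3019 -0.4085]
 [-0.042  -0.9132]
 [-0.6664 -0.154 ]
 [ 0.2225 -0.3333]]
[ 0.6354 -0.1701  0.0265  0.0446] 2.557602300509912
[[ -1.325    2.171 ]
 [ -0.3466   1.7861]
 [ -0.4248  -0.0168]
 [ -1.0355  -0.4806]
 [ -1.305    0.4395]
 [ -0.6526   0.2978]
 [-18.9387  -5.7695]
 [ -9.5797 -11.6018]
 [ -1.6999  -0.9462]
 [ -0.0227   0.5197]
 [ -1.2095   2.328 ]
 [ -0.5699   1.5516]]
```

```bash
cat >> h.py <<'E'
def Q(M): return Rn.from_matrix(M).as_quat()
def down(yaw): # tool z = carton x, y = carton y
    c,s=np.cos(yaw),np.sin(yaw); return Q(np.c_[[0,0,-1],[-s,c,0],[c,s,0]])
def trayQ(psi):
    M=trayR(psi); return Q(np.c_[-M[:,2],M[:,1],M[:,0]])
def shot(name):
    p,q=arm.read_tool_pos(),arm.read_eef_rot(); im=snapshot("wrist"); cv2.imwrite(f"pics/{name}.png",im); return im,p,q
E
python3 - <<'E'
from h import *
print(Rn.from_quat(arm.read_eef_rot()).as_matrix())
psi=.045; v=np.array([.6355,-.171,.033]); M=trayR(psi)
def t(x,y,z): return M@[x,y,z]+v
from itertools import product
for nm,p,q in [("look",[.55,-.17,.30],down(psi)),("brhi",[.529,.106,.25],down(.126)),("brlo",[.529,.106,.08],down(.126)),("whhi",[.516,.321,.25],down(.441)),("whlo",[.516,.321,.075],down(.441)),
 ("pbhi",t(-.08,0,.20),trayQ(psi)),("pblo",t(-.055,0,.079),trayQ(psi)),("pwhi",t(-.07,0,.25),trayQ(psi)),("pwlo",t(-.0475,0,.124),trayQ(psi))]:
    print(nm,np.array(p),arm.ik(p,q))
print(arm.ik([.55,-.17,.3],down(psi+np.pi)),arm.ik(t(-.0475,0,.124),Q(Rn.from_quat(trayQ(psi)).as_matrix()@np.diag([1,-1,-1]))))
E
```

```text
[[-0.0006  0.2973 -0.9548]
 [ 0.0019 -0.9548 -0.2973]
 [-1.     -0.002   0.    ]]
look [ 0.55 -0.17  0.3 ] [ 0.7348  0.6069 -0.7815  1.6366  0.4689  1.095   1.4388]
brhi [0.529 0.106 0.25 ] [ 0.3024  0.6451 -0.8694  1.7978  0.5865  0.979   0.8865]
brlo [0.529 0.106 0.08 ] [ 0.0638  0.8182 -0.4774  1.929   0.6823  0.5608  0.8181]
whhi [0.516 0.321 0.25 ] [ 0.0051  0.8647 -1.1506  1.6012  0.827   1.2345  0.7048]
whlo [0.516 0.321 0.075] [-0.001   1.1603 -1.1537  1.7219  1.187   1.1293  0.4641]
pbhi [ 0.6662 -0.1696  0.2462] [ 0.4442  1.0421 -0.757   0.9448  0.591   1.8761  1.451 ]
pblo [ 0.6274 -0.1714  0.1289] [ 0.4942  1.0959 -0.7114  1.1951  0.606   1.6077  1.3813]
pwhi [ 0.6998 -0.1681  0.2845] [ 0.285   1.0269 -0.3925  0.7243  0.3752  1.9563  1.647 ]
pwlo [ 0.6563 -0.1701  0.1641] [ 0.4618  1.1    -0.7286  1.0603  0.6057  1.7213  1.4152]
[ 0.3126  0.5026 -0.0787  1.6503  0.0453  0.9905 -1.3071] [ 0.1452  1.0104  0.0899  1.0767  0.0518  1.5645 -1.3267]
```

```bash
sed -i 's/^def down(yaw):.*/def down(yaw): # flipped: tool z = -carton x, y = -carton y/; s/return Q(np.c_\[\[0,0,-1\],\[-s,c,0\],\[c,s,0\]\])/return Q(np.c_[[0,0,-1],[s,-c,0],[-c,-s,0]])/; s/np.c_\[-M\[:,2\],M\[:,1\],M\[:,0\]\]/np.c_[-M[:,2],-M[:,1],-M[:,0]]/' h.py; python3 - <<'E'
from h import *
psi=.045; v=np.array([.6355,-.171,.033]); M=trayR(psi)
def t(x,y,z): return M@[x,y,z]+v
T=cam("top"); print("lamp",back(T,[(112,187),(215,158),(165,173)],.105))
arm.movep([.56,-.17,.30],down(psi)); print(arm.read_time())
shot("w1")
for nm,p,q in [("brhi",[.529,.106,.25],down(.126)),("brlo",[.529,.106,.08],down(.126)),("whhi",[.516,.321,.25],down(.441)),("whlo",[.516,.321,.075],down(.441)),
 ("pbhi",t(-.08,0,.20),trayQ(psi)),("pblo",t(-.055,0,.079),trayQ(psi)),("pwhi",t(-.07,0,.25),trayQ(psi)),("pwlo",t(-.0475,0,.124),trayQ(psi))]:
    print(nm,np.array(p),arm.ik(p,q))
E
```

```text
lamp [[0.6333 0.3703 0.105 ]
 [0.7015 0.1061 0.105 ]
 [0.666  0.2346 0.105 ]]
2.2333
brhi [0.529 0.106 0.25 ] [-0.1582  0.5084 -0.1195  1.8119  0.0791  0.8259 -1.7612]
brlo [0.529 0.106 0.08 ] [-0.1977  0.7693 -0.063   1.9374  0.1035  0.4379 -1.7815]
whhi [0.516 0.321 0.25 ] [-0.4601  0.6103 -0.2172  1.6164  0.1545  0.9317 -1.8614]
whlo [0.516 0.321 0.075] [-0.522   0.8411 -0.1167  1.7393  0.1614  0.5706 -1.866 ]
pbhi [ 0.6662 -0.1696  0.2462] [ 0.1889  0.9547 -0.0243  0.9592  0.1284  1.7407 -1.3676]
pblo [ 0.6274 -0.1714  0.1289] [ 0.2007  1.0002 -0.0211  1.2088  0.1328  1.4466 -1.3923]
pwhi [ 0.6998 -0.1681  0.2845] [ 0.1769  1.0077 -0.021   0.7322  0.1277  1.9141 -1.3532]
pwlo [ 0.6563 -0.1701  0.1641] [ 0.1923  1.0089 -0.0237  1.0742  0.1291  1.5724 -1.3851]
```

View pics/w1.png

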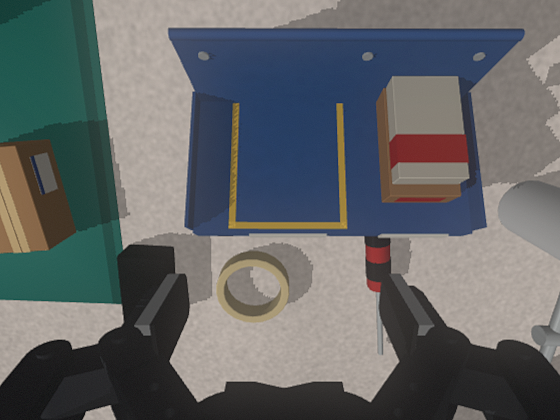

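This wrist view shows the bay clearly. The backrest's top edge runs from (169,29) to (524,29), and the tape from (229,228) and (347,228) up to about row 104. Enlarging it to fit the tray.

```bash
python3 - <<'E'
import cv2
a=cv2.imread("pics/w1.png")
cv2.imwrite("pics/w1z.png",cv2.resize(cv2.convertScaleAbs(a[15:245,160:360],alpha=1.8),None,fx=2.6,fy=2.6,interpolation=cv2.INTER_CUBIC))
cv2.imwrite("pics/w1y.png",cv2.resize(cv2.convertScaleAbs(a[15:245,340:540],alpha=1.8),None,fx=2.6,fy=2.6,interpolation=cv2.INTER_CUBIC))
E
```

```text
(no output)
```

View pics/w1z.png

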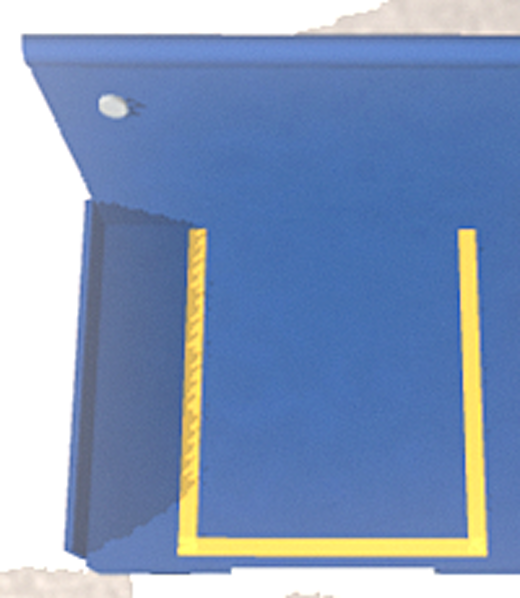

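View pics/w1y.png

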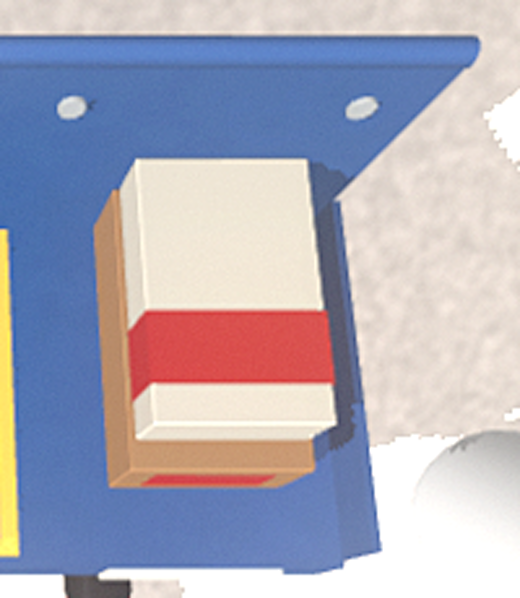

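```bash
python3 - <<'E'
from h import *
# pose at w1: commanded; arm still there
p,q=arm.read_tool_pos(),arm.read_eef_rot(); W=wristcam(p,q); print(p)
k=2.6
def L(a): return (np.array(a)+.5)/k-.5+[160,15]
def Rr(a): return (np.array(a)+.5)/k-.5+[340,15]
T=cam("top");S=cam("scene")
tl=lambda a,o,k:(np.array(a)+.5)/k-.5+np.array(o)
def model(v):
    M=trayR(v[3]); f,e=v[4],v[5]
    t=lambda P: np.array(P)@M.T+v[:3]
    P=t([(f,.053,0),(f,-.053,0),(e,.053,0),(e,-.053,0),(-.125,.086,.018),(-.125,-.166,.018),(0,.086,.018),(0,-.166,.018)])
    uv=np.r_[L([(178,555),(487,555),(190,228),(475,228),(66,550)]),Rr([(380,549)]),L([(86,200)]),Rr([(338,202)])]
    r1=proj(W,P)-uv
    P2=t([(f,.053,0),(f,-.053,0),(e,.053,0),(e,-.053,0)])
    r2=proj(T,P2)-tl([(147,443),(382,429),(129,235),(347,220)],[280,145],5.6)
    r3=proj(S,t([(f,.053,0),(f,-.053,0),(-.125,.086,.018),(-.125,-.166,.018),(0,.086,.092)]))-tl([(550,237),(348,183),(612,250),(140,105),(440,437)],[165,150],6)
    return r1,r2,r3
for ws in ((1,1,.7),(1,0,0),(0,1,0),(0,1,1)):
    r=least_squares(lambda v:np.concatenate([w*a.ravel() for w,a in zip(ws,model(v))]),[.64,-.17,.03,.045,-.12,0],loss='soft_l1')
    print(ws,r.x,np.degrees(r.x[3]))
    if ws[2]==.7: [print(a) for a in model(r.x)]
E
```

```text
[ 0.5596 -0.1715  0.3   ]
(1, 1, 0.7) [ 0.6379 -0.1719  0.0299  0.0416 -0.1239 -0.0012] 2.382865873047982
[[ 0.0633  0.1457]
 [-0.2309  0.232 ]
 [-0.2887  0.0698]
 [-0.247   0.1473]
 [ 0.3534  0.3491]
 [-0.6527  0.9519]
 [ 0.7104 -0.4364]
 [-0.6738 -1.0113]]
[[ 0.4938 -0.3208]
 [ 0.0901 -0.6057]
 [-0.2582 -0.3759]
 [-0.1435 -0.3345]]
[[-1.5628  0.5367]
 [-0.6488 -0.2727]
 [-2.7108 -1.5758]
 [-1.0394 -0.2657]
 [-1.4547 -0.8996]]
(1, 0, 0) [ 0.638  -0.1719  0.0304  0.0418 -0.1236 -0.0012] 2.393160899756617
(0, 1, 0) [ 0.616  -0.1725  0.0456  0.0337 -0.1002  0.0222] 1.9335952383899662
(0, 1, 1) [ 0.6368 -0.1705  0.0278  0.0395 -0.125  -0.0008] 2.261771540160056
```

```bash
python3 - <<'E'
from h import *
arm.movep([.529,.106,.22],down(.126)); print(arm.read_time(),arm.read_ft_force())
im,p,q=shot("w2"); print(repr(p),repr(q))
cv2.imwrite("pics/w2z.png",cv2.resize(im[60:320,130:430],None,fx=2.2,fy=2.2,interpolation=cv2.INTER_CUBIC))
E
```

```text
3.4 [ 0.6167 -0.1342  0.1541]
array([0.53  , 0.1039, 0.2204]) array([ 0.7063,  0.0428, -0.7053,  0.0439])
```

View pics/w2z.png

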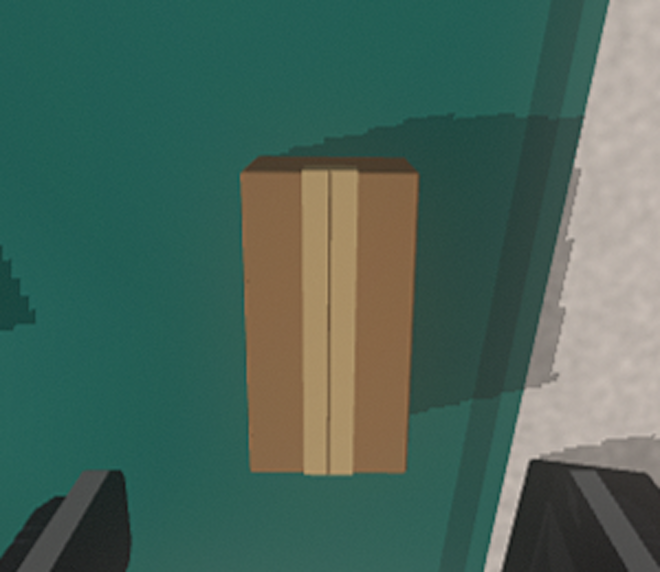

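Brown carton's top corners in the crop are (241,173), (418,172), (406,472), (250,472), and it is square to the jaws. Refining its pose, then grasping.

```bash
cat >> h.py <<'E'
def boxpose(C,uv,z):
    X=back(C,uv,z); d=X[0]+X[1]-X[2]-X[3]; return X.mean(0),np.arctan2(d[1],d[0]),[np.linalg.norm(X[i]-X[i-1]) for i in range(4)]
E
python3 - <<'E'
from h import *
p,q=arm.read_tool_pos(),arm.read_eef_rot(); W=wristcam(p,q)
uv=(np.array([(241,173),(418,172),(406,472),(250,472)])+.5)/2.2-.5+[130,60]
c,yaw,s=boxpose(W,uv,.05); print(c,np.degrees(yaw),s)
assert abs(c[0]-.529)<.008 and abs(c[1]-.106)<.008
arm.movep([c[0],c[1],.16],down(yaw)); arm.pause(.2); print(arm.read_tool_pos(),arm.read_time())
p=arm.read_tool_pos(); e=p-np.array([c[0],c[1],.16]); print("err",e)
arm.line_to([c[0],c[1],.082],velocity=.08); print(arm.read_tool_pos(),arm.read_ft_force(),arm.read_time())
arm.move_gripper(0.0,effort=35); print(arm.read_opening(),arm.read_ft_force(),arm.read_time())
shot("w3")
E
```

```text
[0.5303 0.1067 0.05  ] 6.443946417251881 [np.float64(0.10852836860084857), np.float64(0.05692893262102265), np.float64(0.1088514277114069), np.float64(0.05748871521319659)]
[0.5316 0.1066 0.1619] 4.0
err [ 0.0013 -0.0001  0.0019]
[0.5307 0.1068 0.0825] [ 0.7784 -0.3337  0.0992] 5.125
0.675626614628586 [0.1521 0.1667 3.8826] 5.4917
```

View pics/w3.png

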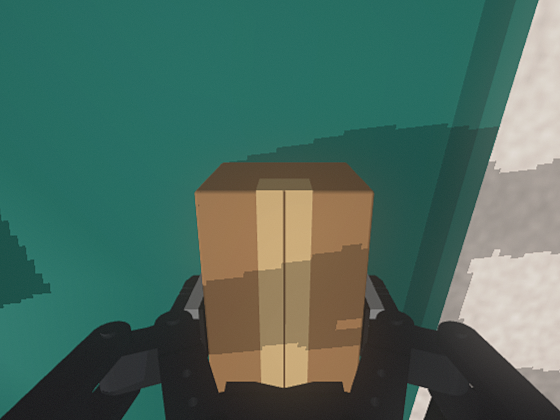

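```bash
cat >> h.py <<'E'
V=np.array([.638,-.172,.030]); PSI=.0417; M=trayR(PSI)
def t(x,y,z): return M@np.array([x,y,z])+V
def tc(p): return M.T@(np.asarray(p)-V)
def fm(n=3):
    return M.T@np.mean([ (arm.pause(.02),arm.read_ft_force())[1] for _ in range(n)],axis=0)
E
python3 - <<'E'
from h import *
arm.move_gripper(0.0,effort=45)
p=arm.read_tool_pos(); print(p)
arm.line_to([p[0],p[1],.20],velocity=.2)
print(arm.read_ft_force(),arm.read_opening(),arm.read_time())
arm.movep(t(-.062,0,.19),trayQ(PSI)); arm.pause(.2)
print(tc(arm.read_tool_pos()),fm(),arm.read_time())
arm.line_to(t(-.062,0,.100),velocity=.1); arm.pause(.2)
print(tc(arm.read_tool_pos()),M.T@Rn.from_quat(arm.read_eef_rot()).as_matrix(),fm(),arm.read_time())
shot("w4"); cv2.imwrite("pics/s4.png",snapshot("scene"))
a=snapshot("scene"); cv2.imwrite("pics/s4.png",cv2.resize(a[120:260,150:320],None,fx=4.2,fy=4.2))
E
```

```text
[0.5307 0.1068 0.0826]
[-0.4365  0.2841 -2.6796] 0.6739478811812749 6.5
[-0.062   0.0022  0.1906] [ 1.823  -0.6124 -1.7288] 7.9167
[-0.0619  0.      0.1007] [[ 0.0013 -0.     -1.    ]
 [-0.0003 -1.      0.    ]
 [-1.      0.0003 -0.0013]] [ 1.6744 -0.0113 -2.4502] 9.2167
```

View pics/w4.png

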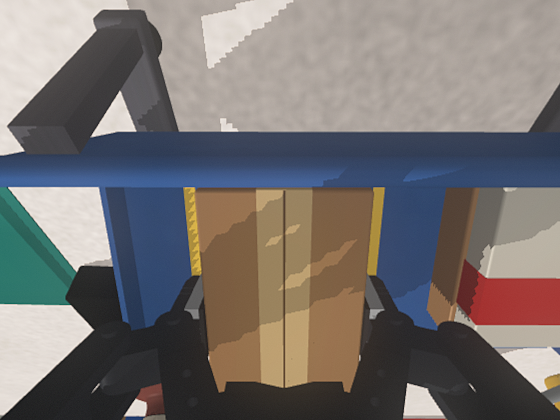

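View pics/s4.png

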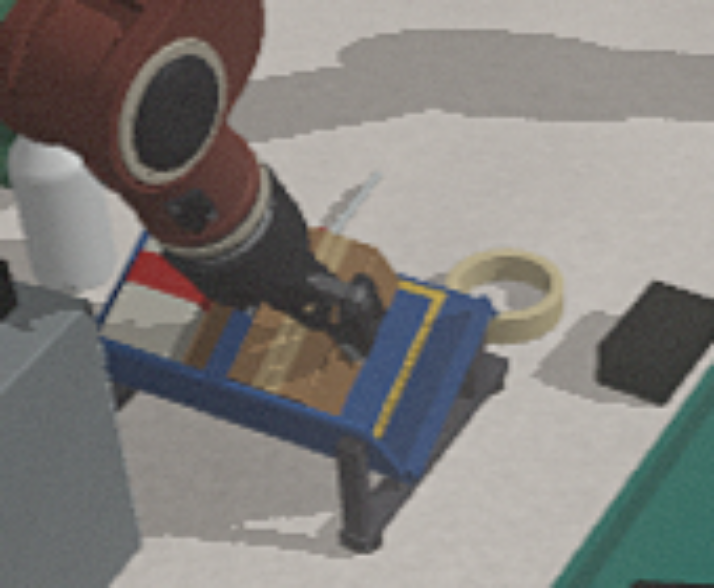

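Both views show the carton held tilted to the slope and centred between the tapes (193 / 378 px), clear of the stock. Next: guarded lowering, slide to the backrest, release.

```bash
cat >> h.py <<'E'
def place(z0,xs,y,f_dn=4.0,f_bk=4.0,zmin=None,xmax=None):
    b=fm(); z=z0+.004; arm.line_to(t(xs,y,z),velocity=.04); 
    while z>zmin:
        f=fm(2)-b
        if f[2]>f_dn: break
        z-=.0007; arm.line_to(t(xs,y,z),velocity=.02)
    print("down",z,tc(arm.read_tool_pos()),fm()-b,arm.read_time())
    b2=fm(); x=xs
    while x<xmax:
        x+=.001; arm.line_to(t(x,y,z),velocity=.03)
        f=fm(2)-b
        if f[0]<-f_bk-2.0*0 and (f-b2+b)[0]<-f_bk: break
    print("back",x,tc(arm.read_tool_pos()),f,arm.read_time()); return x,z
E
python3 - <<'E'
from h import *
x,z=place(.0825,-.060,0,zmin=.0765,xmax=-.048)
E
```

```text
down 0.08089999999999996 [-0.0601  0.      0.0823] [-2.2235  0.5342  8.0443] 12.2583
back -0.05299999999999999 [-0.0544 -0.0003  0.0823] [-7.7407  1.0655  8.7498] 14.2917
```

```bash
python3 - <<'E'
from h import *
arm.line_to(t(-.0535,0,.0816),velocity=.03)
arm.move_gripper(1.0); arm.pause(.1); print(arm.read_opening(),fm(),arm.read_time())
arm.line_to(t(-.056,0,.17),velocity=.15); print(arm.read_time())
im,p,q=shot("w5"); print(repr(tc(p)))
E
```

```text
0.9984283368060894 [-0.2947  0.1767  0.0062] 15.0917
15.8333
array([-0.0561,  0.    ,  0.169 ])
```

View pics/w5.png

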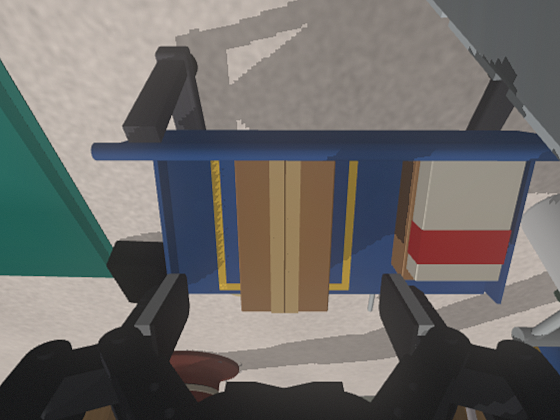

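```bash
python3 - <<'E'
from h import *
W=wristcam(arm.read_tool_pos(),arm.read_eef_rot())
def backt(C,uv,z): # intersect tray plane z
    c,R,tt=C; o=-R.T@tt; out=[]
    for u,w in uv:
        d=R.T@np.array([(u-c["cx"])/c["fx"],(w-c["cy"])/c["fy"],1]); a=tc(o); b=M.T@d; out.append(a+b*(z-a[2])/b[2])
    return np.array(out)
print(backt(W,[(243,310.5),(328,311),(236,161),(334,161)],.05))
arm.movep([.55,-.15,.32],down(PSI)); print(arm.read_time())
im,p,q=shot("w6")
cv2.imwrite("pics/w6z.png",cv2.resize(im[0:240,180:420],None,fx=2.4,fy=2.4,interpolation=cv2.INTER_CUBIC))
E
```

```text
[[-0.1083  0.0268  0.05  ]
 [-0.1086 -0.0296  0.05  ]
 [-0.0084  0.0269  0.05  ]
 [-0.0083 -0.0287  0.05  ]]
16.575
```

View pics/w6z.png

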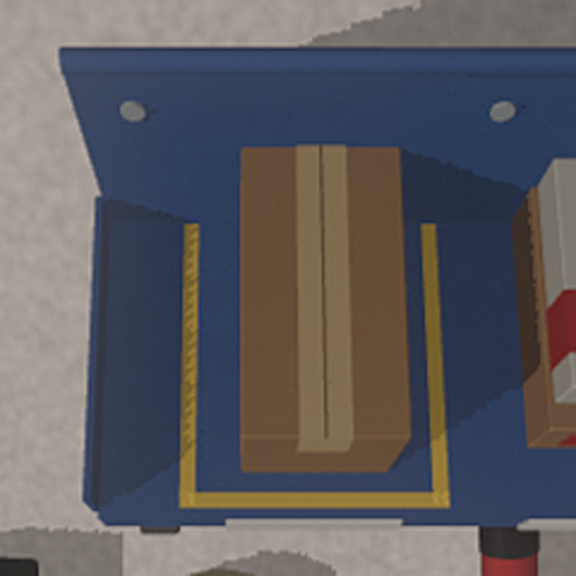

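Brown lies flat, square and against the backrest: its front edge measures x = -0.1085, against about -0.110 expected. Now the white carton.

```bash
cat >> h.py <<'E'
def backt(C,uv,z):
    c,R,tt=C; o=-R.T@tt; out=[]
    for u,w in uv:
        d=R.T@np.array([(u-c["cx"])/c["fx"],(w-c["cy"])/c["fy"],1]); a=tc(o); b=M.T@d; out.append(a+b*(z-a[2])/b[2])
    return np.array(out)
E
python3 - <<'E'
from h import *
W=wristcam(arm.read_tool_pos(),arm.read_eef_rot())
print(backt(W,(np.array([(241,147),(400,148),(411,437),(240,437)])+.5)/2.4-.5+[180,0],.05))
arm.movep([.516,.321,.22],down(.441)); arm.pause(.2); print(arm.read_time(),arm.read_tool_pos())
im,p,q=shot("w7")
cv2.imwrite("pics/w7z.png",cv2.resize(im[60:320,130:430],None,fx=2.2,fy=2.2,interpolation=cv2.INTER_CUBIC))
E
```

```text
[[-0.0003  0.0287  0.05  ]
 [-0.0007 -0.0287  0.05  ]
 [-0.1088 -0.0284  0.05  ]
 [-0.1088  0.0287  0.05  ]]
18.5833 [0.5168 0.3199 0.2203]
```

View pics/w7z.png

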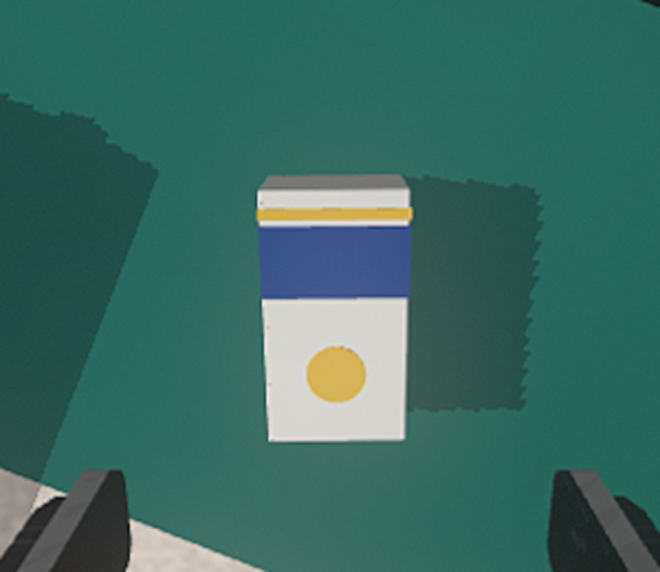

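View pics/w7.png

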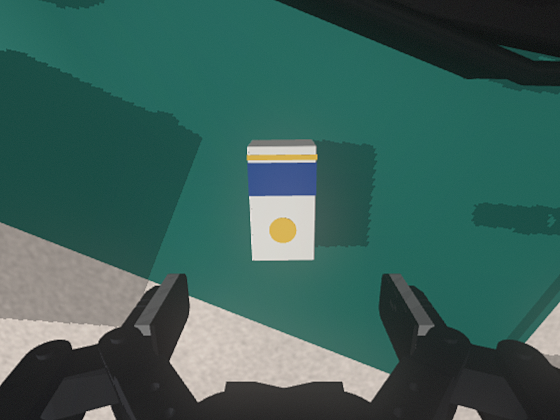

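White's top corners in the crop are (258,189), (411,189), (405,439), (269,440), well clear of the headlamp.

```bash
python3 - <<'E'
from h import *
p,q=arm.read_tool_pos(),arm.read_eef_rot(); W=wristcam(p,q)
uv=(np.array([(258,189),(411,189),(405,439),(269,440)])+.5)/2.2-.5+[130,60]
c,yaw,s=boxpose(W,uv,.04); print(c,np.degrees(yaw),s)
assert abs(c[0]-.516)<.008 and abs(c[1]-.321)<.008
arm.movep([c[0],c[1],.15],down(yaw)); arm.pause(.2)
arm.line_to([c[0],c[1],.079],velocity=.08); arm.pause(.1); print(arm.read_tool_pos(),arm.read_ft_force(),arm.read_time())
arm.move_gripper(0.0,effort=30); print(arm.read_opening(),arm.read_ft_force(),arm.read_tool_pos(),arm.read_time())
im,_,_=shot("w8")
arm.line_to([c[0],c[1],.25],velocity=.2); print(arm.read_opening(),arm.read_ft_force(),arm.read_time())
E
```

```text
[0.5174 0.3213 0.04  ] 25.61826006049854 [np.float64(0.09401933333743649), np.float64(0.05156331669828013), np.float64(0.09358576447410287), np.float64(0.05135081649330207)]
[0.5178 0.3215 0.0797] [-0.0614  0.6325  0.7307] 20.3583
0.6039182145466637 [ 0.1368 -0.0197  2.107 ] [0.5177 0.3215 0.0794] 20.7667
0.6060825943670416 [-0.0228 -0.0147 -3.0696] 21.825
```

View pics/w8.png

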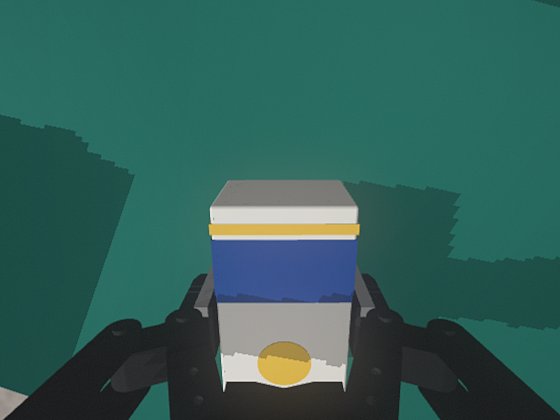

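```bash
python3 - <<'E'
from h import *
arm.movep(t(-.053,0,.215),trayQ(PSI)); arm.pause(.2)
print(tc(arm.read_tool_pos()),arm.read_joint_positions(),fm(),arm.read_opening(),arm.read_time())
arm.line_to(t(-.053,0,.145),velocity=.1); arm.pause(.2)
print(tc(arm.read_tool_pos()),arm.read_time())
shot("w9")
E
```

```text
[-0.0529  0.0014  0.2155] [ 0.2266  1.0344 -0.1756  0.7908  0.2284  1.8441 -1.4277] [ 0.5893  0.1704 -1.327 ] 0.6069970630708166 23.9417
[-0.0529  0.0001  0.1458] 24.9917
```

View pics/w9.png

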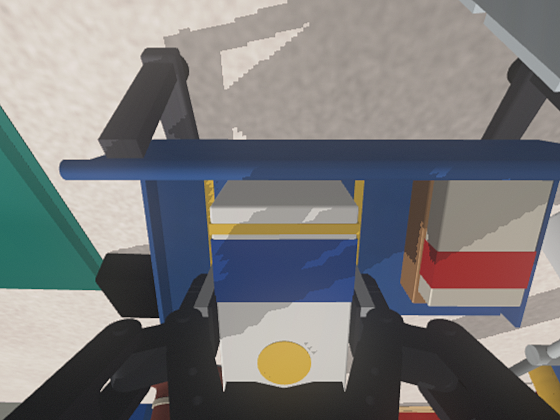

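The white carton sits unchanged in the jaws, centred above the brown one. Lowering it guarded.

```bash
python3 - <<'E'
from h import *
x,z=place(.1293,-.052,0,f_dn=3,f_bk=3.5,zmin=.124,xmax=-.042)
shot("w10")
E
```

```text
down 0.12839999999999996 [-0.0521  0.      0.1291] [-0.8889 -0.3069  3.9987] 27.6
back -0.04599999999999999 [-0.047  -0.0002  0.1291] [-5.7761  0.5052  7.369 ] 29.35
```

View pics/w10.png

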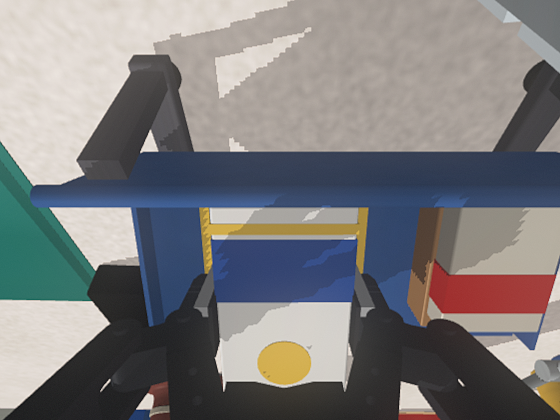

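Contact came at the expected x and z. Releasing and backing off.

```bash
python3 - <<'E'
from h import *
arm.line_to(t(-.0465,0,.1288),velocity=.03)
arm.move_gripper(1.0); arm.pause(.1); print(arm.read_opening(),fm(),arm.read_time())
arm.line_to(t(-.049,0,.205),velocity=.15)
arm.movep([.55,-.15,.36],down(PSI)); arm.pause(.3); print(arm.read_time())
im,p,q=shot("w11"); print(arm.read_tool_pos())
cv2.imwrite("pics/w11z.png",cv2.resize(im[0:240,170:410],None,fx=2.4,fy=2.4,interpolation=cv2.INTER_CUBIC))
a=snapshot("scene"); cv2.imwrite("pics/s11.png",cv2.resize(a[120:290,150:350],None,fx=3.5,fy=3.5,interpolation=cv2.INTER_CUBIC))
cv2.imwrite("pics/t11.png",snapshot("top"))
E
```

```text
0.9990056485290452 [ 0.4969 -0.1807 -0.2731] 30.2417
31.9583
[ 0.5507 -0.1499  0.3587]
```

View pics/w11z.png

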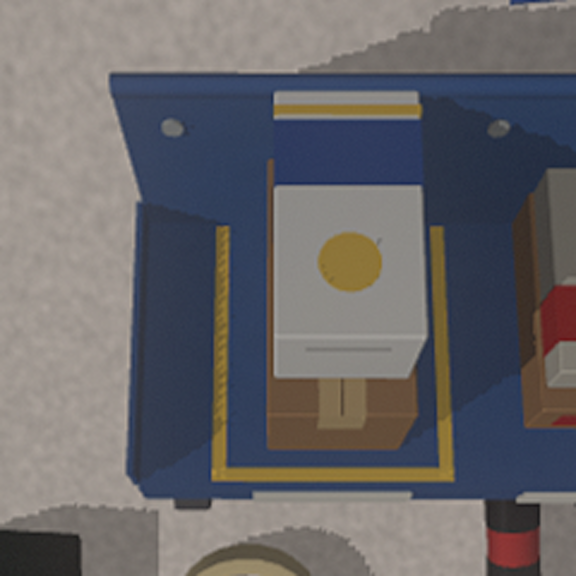

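View pics/s11.png

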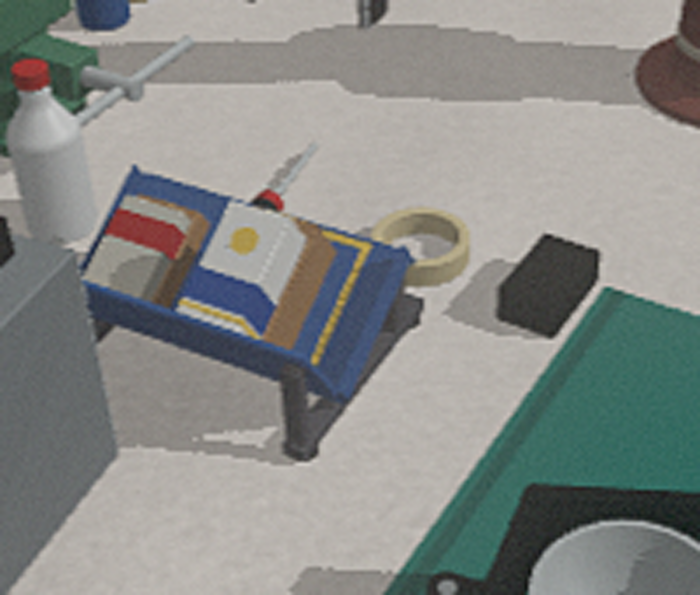

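View pics/t11.png

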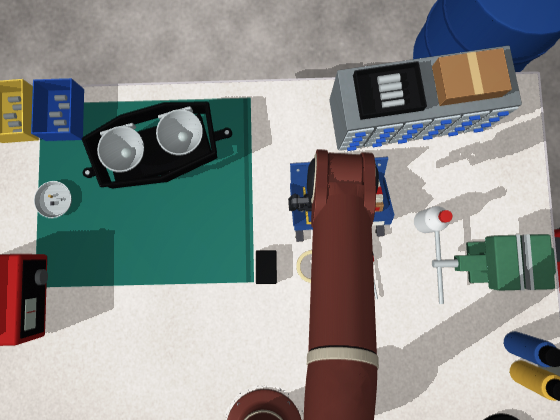

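```bash
python3 - <<'E'
from h import *
W=wristcam(arm.read_tool_pos(),arm.read_eef_rot())
g=lambda a:(np.array(a)+.5)/2.4-.5+[170,0]
print("white",backt(W,g([(273,92),(419,93),(427,334),(274,335)]),.09))
print("brown",backt(W,g([(267,414),(417,415)]),.05), backt(W,g([(268,448),(401,449)]),0))
E
```

```text
white [[-0.0016  0.0261  0.09  ]
 [-0.002  -0.0263  0.09  ]
 [-0.0941 -0.0258  0.09  ]
 [-0.0945  0.0257  0.09  ]]
brown [[-0.1095  0.0284  0.05  ]
 [-0.1099 -0.0288  0.05  ]] [[-0.1093  0.0285  0.    ]
 [-0.1097 -0.0304  0.    ]]
```

```bash
python3 - <<'E'
from h import *
ticket.finish_job(); print(arm.read_time())
E
```

```text
the job is handed in; nothing more can be done
the job is handed in; nothing more can be done
```

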